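# Sweep the loose nuts into the catch pan

### The job

Three loose steel hex nuts are scattered on the bench. Sweep all three along the worktop with the fingertips, through the open front of the blue catch pan, until each nut lies wholly inside the pan. Do not pick any nut up, and leave the eraser, petri dish, timer and white jar where they are.

Things in the scene. Friction and masses are not known exactly. Their poses are not given: they have to be found in the camera images.
- pan: blue catch pan screwed to the worktop (fixed), 200 mm along its x, 120 mm along its y; origin at the centre of its underside, z up. Its front edge at y = +60 mm is open over the full width and faces the robot's left (+y) to within 0.35 rad; the other sides have 3 mm walls, 26 mm high with the 5 mm rim. The floor is thin sheet, from worktop level at the front edge to 2 mm up at the back: nuts slide in without a step
- nut_0: loose steel hex nut lying flat on the worktop, 24 mm across flats, 27.7 mm across corners, 13 mm high, about 35 g, slides when pushed low on its side; origin at the centre of its underside, z up; its yaw is arbitrary
- nut_1: loose steel hex nut lying flat on the worktop, 24 mm across flats, 27.7 mm across corners, 13 mm high, about 35 g, slides when pushed low on its side; origin at the centre of its underside, z up; its yaw is arbitrary
- nut_2: loose steel hex nut lying flat on the worktop, 24 mm across flats, 27.7 mm across corners, 13 mm high, about 35 g, slides when pushed low on its side; origin at the centre of its underside, z up; its yaw is arbitrary
- eraser: white eraser in a blue card sleeve, 46 x 21 x 13 mm, bystander; origin at the centre of its underside
- petri: shut petri dish, 60 mm diameter, 13 mm high, bystander; origin at the centre of its underside
- timer: white kitchen-type timer, 66 x 62 x 18 mm, bystander; origin at the centre of its underside
- jar: white screw-lid jar, 68 mm diameter, 85 mm high, bystander; origin at the centre of its underside

How it is judged:
By the outcome, as a careful person would: the job done as asked, in the order asked, and still so for the second after the job is handed in, with the robot touching nothing.
It also fails if it takes over 61 s, if anything falls off the work surface, if the arm or the gripper's body presses on something with over 40 N, if the wrist force passes 120 N, or if a joint passes its speed limit or range.

### The arm

A 6-joint arm with a two-finger parallel gripper is mounted at the origin on a cart in front of the work surface, level with it; the furniture and walls round the work are solid. World frame = base frame: x ahead of the robot, y to its left, z up, the work surface at z = 0. Lengths are in m, angles in rad, forces in N, time in s.
With the tool pointing down it reaches from about 0.35 to 0.85 m from the base axis. Payload 8.1 kg.
Tool frame: the origin (TCP) lies midway between the tips of the shut fingers; the grasp point (between the pads) lies behind it (arm.grip_point_offset is the z of the grasp point in the tool frame, in m); z points along the fingers, y is the line along which they close (so a half turn about z gives the same grasp; the last joint's range is limited). The gripper opens to 85 mm and grips with 20 to 120 N. Pads are 22 mm wide; open, the fingers measure 114 mm over their backs; the gripper's body (76 mm by 85 mm) begins 54 mm behind the grasp point. The pads swing forward as they close: fully open they stand 13 mm farther back than shut.
Start: joints at [-1.328, 0.13, 1.488, -0, 1.523, -0.085], TCP at [0.193, -0.568, 0.231] pointing down, gripper open.
Joint ranges: [-2.96, 2.96], [-0.89, 2.26], [0.02, 2.5], [-1.34, 4.48], [0, 2.73], [-2.66, 2.66]. Speed limits (rad/s): [2.39, 2.39, 2.79, 3.14, 3.14, 3.14].

### API

Orientations are given as a unit quaternion [x, y, z, w].
In Python, from rig import arm gives the robot as it stands. The module is installed in compiled form; this text tells all that it offers.
- The arm moves only by the tool play_rows, never from a script. Its argument "series" is text: rows parted by semicolons, each of 4 numbers parted by spaces: the shift along the tool's x, y, z in m, then the turn about the tool's z in degrees. A call has 1 to 20 rows; each row shifts and turns the commanded pose from where the row before left it, along the tool's axes as they then stand; what a row does not reach is not made up. A row lasts 1/8 s, in which the tool goes at most 62.5 mm and 10.7 degrees, less where a joint would pass 70% of its speed; a pose out of reach is approached as far as the arm can. A call is refused whole if a number of a shift passes 0.0625 or a number of a turn 10.7, either way. A call with a gripper value outside its range is refused whole. "claw" is the finger opening in m, from 0 to 0.0854, set as the call begins (left out, the last holds). The fingers move at their own pace and stop on an object; "squeeze" is the grip in N (left out, the last holds). Time passes only in rows, so rows that do not move let the fingers close. It gives the time, the measured TCP pose, the force, the opening and the grip force at its end, in the units of the state.
- arm.read_state(): the state, without advancing time (a new reading comes with each control period).
- arm.grab_frame(name): name is "side" or "top"; returns a dict with "image" (420x560x3 uint8, red, green, blue), "range_z" (420x560 float32, m along the optical axis (not along the pixel's ray), 0 where there is no reading), "K" (3x3 intrinsics, pixels), "world_to_cam" (4x4, takes a point from world to camera coordinates). Camera axes: x right, y down, z forward; pixel columns grow to the right and rows downward; lengths in m; the calibration is good to about 2 mm. A picture is of the moment at which its call begins.
- arm.job_done(): hands the job in; it is judged then, once.
The state is a dict: "t": time; "joint_positions": joint angles; "joint_velocities": joint speeds; "joint_efforts": joint torques, N m; "tcp_pos": TCP position; "ee_rot": TCP orientation; "wrist_force": force on the tool from outside, world axes, zero at the start; "moment": the same for the moment, N m; "width": opening from 0.0 (shut) to 1.0 (fully open); "grip_force": force on a finger pad.
Only numpy, scipy, OpenCV 4.12 (cv2) and the standard library are available. Lean on these libraries where they do the work, as an engineer would, in place of code of your own. Each camera call takes 0.05 s, during which the arm holds its last target. There are 200 camera calls.

## Working session

There is one attempt and no reset: what is moved stays moved. The work goes in short steps, Python scripts to look and compute and a tool call to move; the robot and the scene stay as the last step left them, time stands still between calls to the robot, and variables do not carry over. Pictures are saved under pics/ and viewed, at most 10 in all, crops included, and the job is handed in when it is done.

Besides the shell and the picture viewer there is one more tool, called after "Emit:" as name(argument=value, ...) on one line, values as JSON. play_rows: Moves the arm, as the interface text tells. Its arguments: {"type":"object","properties":{"series":{"type":"string"},"claw":{"type":"number"},"squeeze":{"type":"number"}},"required":["series"]}

```bash
mkdir -p pics
cat > h.py <<'E'
import numpy as np,cv2
from rig import arm
def snap(n,f):
    d=arm.grab_frame(n); cv2.imwrite(f,d["image"][:,:,::-1]); np.savez(f[:-4],**d); return d
def pt(d,u,v,z=None):
    K=d["K"];T=np.linalg.inv(d["world_to_cam"]); r=np.linalg.inv(K)@[u,v,1]
    if z is None: return T[:3,:3]@(r*d["range_z"][int(v),int(u)])+T[:3,3]
    w=T[:3,:3]@r; return T[:3,3]+w*(z-T[2,3])/w[2]
E
python3 - <<'E'
from h import *
snap("top","pics/t0.png");snap("side","pics/s0.png");s=arm.read_state()
print(s["t"],s["tcp_pos"],s["ee_rot"],arm.grip_point_offset)
E
```

```text
0.1 [ 0.19307886 -0.56756261  0.23034379] [ 9.86599715e-01  1.63157328e-01 -5.68312437e-05 -8.28119972e-04] -0.0187
```

View pics/t0.png

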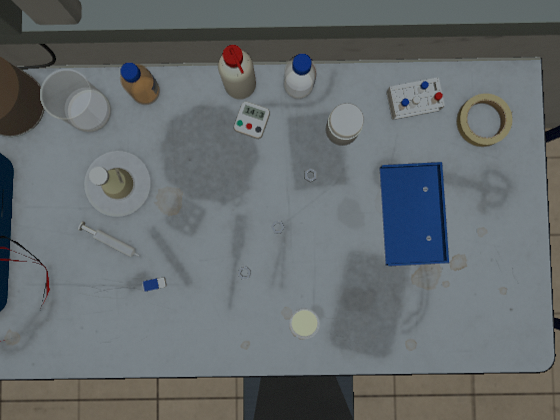

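View pics/s0.png

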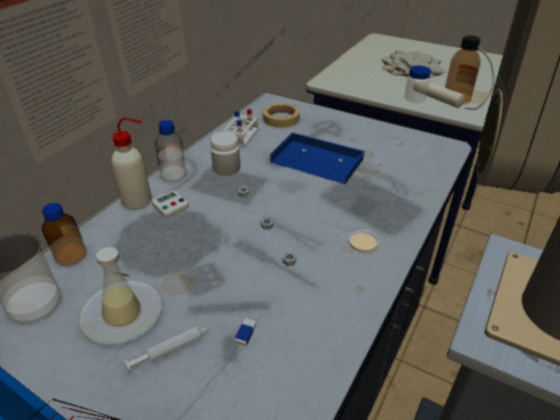

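The top picture shows nuts at about (310,175), (278,228) and (245,272). The pan corners are near (381,166), (442,163), (448,263) and (388,266). The petri dish is at (304,323), the jar at (345,122) and the timer at (252,120).

Run:
```python
from h import *
d=dict(np.load("pics/t0.npz"))
im=d["image"][:,:,::-1]
cv2.imwrite("pics/t0c.png",cv2.resize(im[100:350,220:460],None,fx=2.4*1,fy=2.4,interpolation=cv2.INTER_CUBIC))
for n,u,v,z in [("n",310,175,.013),("n",278,228,.013),("n",245,272,.013),("pan fl back",381,166,.026),("",442,163,.026),("",448,263,.026),("",388,266,.026),("petri",304,323,.013),("jar",345,122,.085),("eraser",154,285,.013),("timer",252,120,.018)]:
    print(n,pt(d,u,v).round(3),pt(d,u,v,z).round(3))
# pixel/mm
```

```text
n [ 0.661 -0.016 -0.   ] [ 0.659 -0.015  0.013]
n [ 0.553  0.051 -0.001] [0.553 0.051 0.013]
n [0.466 0.119 0.004] [0.466 0.119 0.013]
pan fl back [ 0.673 -0.156  0.026] [ 0.673 -0.156  0.026]
 [ 0.681 -0.286 -0.002] [ 0.677 -0.278  0.026]
 [ 0.477 -0.291 -0.002] [ 0.478 -0.283  0.026]
 [ 0.473 -0.169  0.004] [ 0.474 -0.164  0.026]
petri [0.363 0.003 0.011] [0.363 0.003 0.013]
jar [ 0.749 -0.079  0.083] [ 0.749 -0.079  0.085]
eraser [0.443 0.301 0.011] [0.443 0.301 0.013]
timer [0.773 0.101 0.016] [0.772 0.101 0.018]
```

View pics/t0c.png

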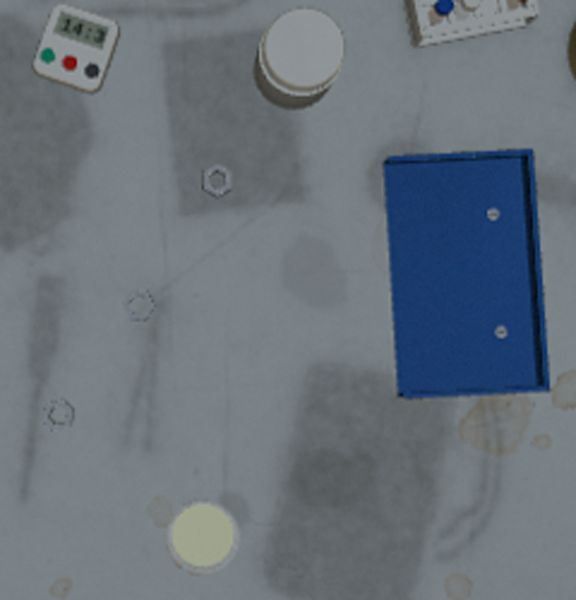

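Emit:
play_rows(series="0 0 0 -10;0 0 0 -10;0 0 0 -10;0 0 0 -10;0 0 0 -10;0 0 0 -10;0 0 0 -10;0 0 0 -1.2;0.04 0.031 0 0;0.04 0.031 0 0;0.04 0.031 0 0;0.04 0.031 0 0;0.04 0.031 0 0;0.04 0.031 0 0;0.04 0.031 0 0;0.04 0.031 0 0;0.04 0.031 0 0;0.04 0.031 0 0;0.04 0.031 0 0;0.04 0.031 0 0", claw=0.02)

```text
t: 2.6
tcp_pos: [0.5661, -0.0867, 0.2312]
ee_rot: [0.709, 0.706, -0.0, -0.0]
wrist_force: [-0.1, -1.2, 0.7]
width: 0.235
grip_force: 0.0
```

Emit:
play_rows(series="0.04 0.031 0 0;0.04 0.031 0 0;0.041 0.031 0.03 0;0 0 0.04 0;0 0 0.04 0;0 0 0.04 0;0 0 0.03 0;0 0 0.02 0;0 0 0.01 0;0 0 0.005 0;0 0 0 0;0 0 0 0")

```text
t: 4.1
tcp_pos: [0.6593, 0.0328, 0.0176]
ee_rot: [0.707, 0.707, 0.001, 0.001]
wrist_force: [0.8, 0.0, -0.6]
width: 0.234
grip_force: 0.0
```

Run:
```python
from h import *
print(arm.read_state()["tcp_pos"])
d=snap("side","pics/s1.png");w=d["world_to_cam"]@[.659,.01,.01,1];p=d["K"]@w[:3];u,v=(p[:2]/p[2]).astype(int);print(u,v)
for n in range(1):cv2.imwrite("pics/s1c.png",cv2.resize(d["image"][v-60:v+40,u-70:u+70,::-1],None,fx=5,fy=5,interpolation=cv2.INTER_CUBIC))
```

```text
[0.65932785 0.03278411 0.01761856]
236 195
```

View pics/s1c.png

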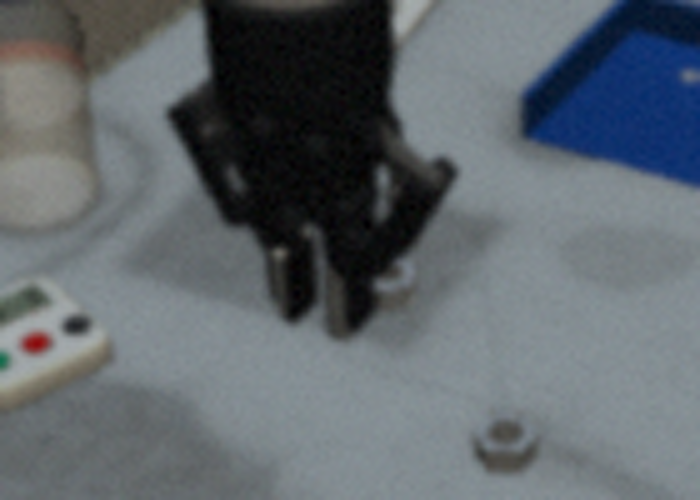

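The side crop shows both fingertips just above the table behind the nut at crop pixel (395,280). I'll lower the tips, watch the wrist force, then push.

Emit:
play_rows(series="0 0 0.005 0;0 0 0.005 0;0 0 0.003 0;0 0 0 0;-0.008 0 0 0;-0.008 0 0 0;-0.008 0 0 0;-0.008 0 0 0")

```text
t: 5.15
tcp_pos: [0.6585, -0.0, 0.0034]
ee_rot: [0.707, 0.707, 0.0, 0.0]
wrist_force: [0.2, 0.7, -0.3]
width: 0.233
grip_force: 0.1
```

Emit:
play_rows(series="-0.01 -0.0015 0 0;-0.01 -0.0015 0 0;-0.01 -0.0015 0 0;-0.01 -0.0015 0 0;-0.01 -0.0015 0 0;-0.01 -0.0015 0 0;-0.01 -0.0015 0 0;-0.01 -0.0015 0 0;-0.01 -0.0015 0 0;-0.01 -0.0015 0 0;-0.01 -0.0015 0 0;-0.01 -0.0015 0 0;-0.01 -0.0015 0 0;-0.01 -0.0015 0 0")

```text
t: 6.9
tcp_pos: [0.6372, -0.1399, 0.0033]
ee_rot: [0.707, 0.707, -0.0, -0.0]
wrist_force: [0.5, 0.5, 1.2]
width: 0.235
grip_force: 0.3
```

Run:
```python
from h import *
d=snap("side","pics/s2.png")
cv2.imwrite("pics/s2c.png",cv2.resize(d["image"][100:280,200:400,::-1],None,fx=3,fy=3,interpolation=cv2.INTER_CUBIC))
```

```text
(no output)
```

View pics/s2c.png

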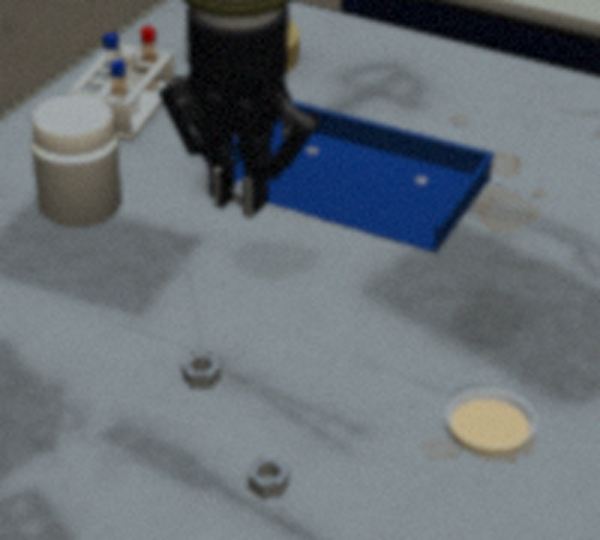

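The nut is still held between the fingertips, at crop pixel (238,188), just at the pan's front edge. I'll carry on.

Emit:
play_rows(series="-0.01 -0.001 -0.0005 0;-0.01 -0.001 -0.0005 0;-0.01 -0.001 0 0;-0.01 -0.001 0 0;-0.01 0 0 0;-0.006 0 0 0;-0.003 0 0 0;0 0 0 0;0.02 0 0 0;0.02 0 0 0;0.02 0 -0.04 0;0.04 -0.015 -0.03 0;0.04 -0.016 0 0;0.04 -0.016 0 0;0.04 -0.016 0 0;0.04 -0.016 0 0;0.04 0 0 0;0 0 0 0")

```text
t: 9.2
tcp_pos: [0.5534, 0.1058, 0.0744]
ee_rot: [0.706, 0.709, 0.0, -0.0]
wrist_force: [0.7, -0.2, 0.7]
width: 0.234
grip_force: 0.0
```

Run:
```python
from h import *
d=snap("top","pics/t1.png");print(arm.read_state()["tcp_pos"])
cv2.imwrite("pics/t1c.png",cv2.resize(d["image"][100:350,220:460,::-1],None,fx=2.4,fy=2.4,interpolation=cv2.INTER_CUBIC))
```

```text
[0.55364162 0.10420074 0.07434295]
```

View pics/t1c.png

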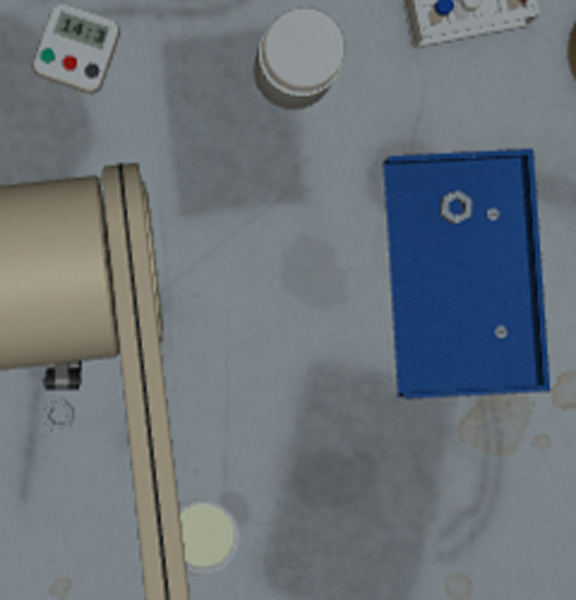

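Nut 0 lies well inside the pan, at crop pixel (456,207). Next is the second nut.

Emit:
play_rows(series="0 0 0.03 0;0 0 0.02 0;0 0 0.012 0;0 0 0.006 0;0 0 0.003 0;0 0 0 0;-0.01 0 0 0;-0.01 0 0 0;-0.008 0 0 0;-0.008 0 0 0;-0.01 0.001 0 0;-0.01 0.001 0 0;-0.01 0.001 0 0;-0.01 0.001 0 0;-0.01 0.001 0 0;-0.01 0.001 0 0;-0.01 0.001 0 0;-0.01 0.001 0 0;-0.01 0.001 0 0;-0.01 0.001 0 0")

```text
t: 11.75
tcp_pos: [0.5644, -0.0348, 0.0033]
ee_rot: [0.707, 0.707, 0.0, -0.0]
wrist_force: [-0.7, 0.7, 1.1]
width: 0.235
grip_force: 0.3
```

Emit:
play_rows(series="-0.01 0.001 0 0;-0.01 0.001 0 0;-0.01 0.001 0 0;-0.01 0.001 0 0;-0.01 0.001 0 0;-0.01 0.001 0 0;-0.01 0.001 0 0;-0.01 0.001 0 0;-0.01 0.001 0 0;-0.01 0.001 0 0")

```text
t: 13.0
tcp_pos: [0.5744, -0.1348, 0.0033]
ee_rot: [0.707, 0.707, -0.0, -0.0]
wrist_force: [0.4, -0.2, 0.6]
width: 0.233
grip_force: 0.4
```

Run:
```python
from h import *
d=snap("side","pics/s3.png")
cv2.imwrite("pics/s3c.png",cv2.resize(d["image"][100:280,200:400,::-1],None,fx=3,fy=3,interpolation=cv2.INTER_CUBIC))
```

```text
(no output)
```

View pics/s3c.png

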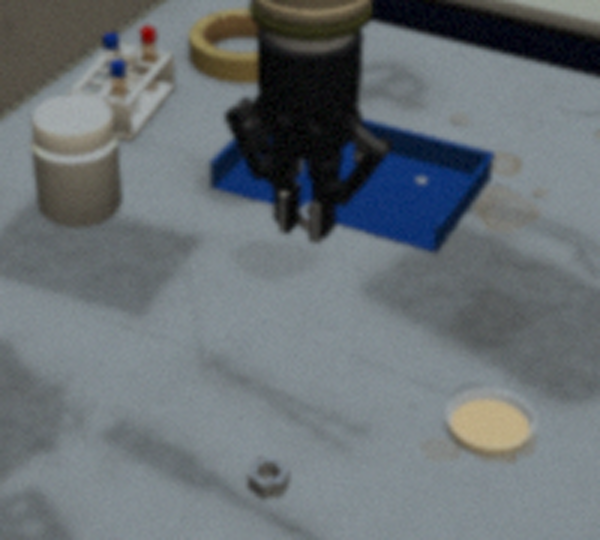

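Nut 1 is between the fingertips at crop pixel (303,213). I'll finish this push and go behind the third nut.

Emit:
play_rows(series="-0.01 0 -0.0005 0;-0.01 0 -0.0005 0;-0.01 0 0 0;-0.01 0 0 0;-0.008 0 0 0;-0.005 0 0 0;0 0 0 0;0.02 0 0 0;0.02 0 0 0;0.02 0 -0.04 0;0.05 -0.016 -0.03 0;0.05 -0.018 0 0;0.05 -0.018 0 0;0.05 -0.019 0 0;0.05 -0.019 0 0;0.045 -0.0185 0 0;0 0 0 0;0 0 0 0")

```text
t: 15.3
tcp_pos: [0.4654, 0.1686, 0.0743]
ee_rot: [0.706, 0.708, -0.0, 0.0]
wrist_force: [1.0, -0.2, 0.2]
width: 0.235
grip_force: 0.0
```

Run:
```python
from h import *
d=snap("top","pics/t2.png");print(arm.read_state()["tcp_pos"])
cv2.imwrite("pics/t2c.png",cv2.resize(d["image"][100:350,220:460,::-1],None,fx=2.4,fy=2.4,interpolation=cv2.INTER_CUBIC))
```

```text
[0.46580734 0.16790861 0.0743063 ]
```

View pics/t2c.png

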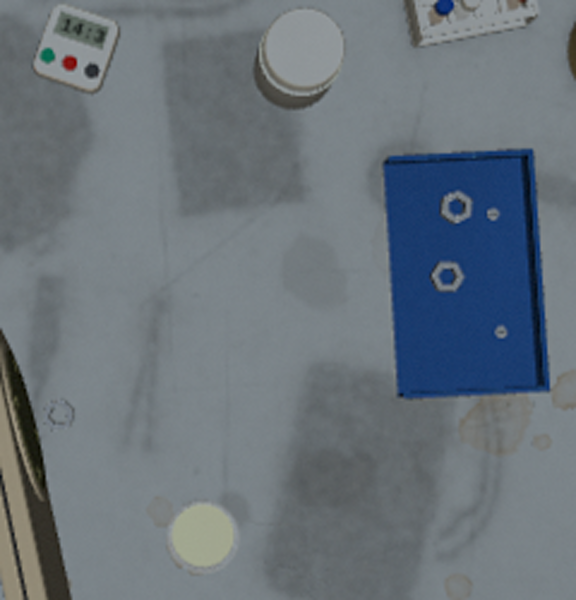

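Nut 1 is also well inside, at crop pixel (448,277). Next is the third nut.

Emit:
play_rows(series="0 0 0.03 0;0 0 0.02 0;0 0 0.012 0;0 0 0.006 0;0 0 0.003 0;0 0 0 0;-0.01 0 0 0;-0.01 0 0 0;-0.008 0 0 0;-0.008 0 0 0;-0.01 0.001 0 0;-0.01 0.002 0 0;-0.01 0.002 0 0;-0.01 0.002 0 0;-0.01 0.002 0 0;-0.01 0.002 0 0;-0.01 0.002 0 0;-0.01 0.002 0 0;-0.01 0.002 0 0;-0.01 0.002 0 0")

```text
t: 17.85
tcp_pos: [0.485, 0.0312, 0.0033]
ee_rot: [0.707, 0.707, -0.0, -0.0]
wrist_force: [0.3, 0.6, 0.3]
width: 0.235
grip_force: 0.4
```

Emit:
play_rows(series="-0.01 0.002 0 0;-0.01 0.002 0 0;-0.01 0.002 0 0;-0.01 0.002 0 0;-0.01 0.002 0 0;-0.01 0.002 0 0;-0.01 0.002 0 0;-0.01 0.002 0 0;-0.01 0.002 0 0;-0.01 0.002 0 0;-0.01 0.002 0 0;-0.01 0.002 0 0;-0.01 0.002 0 0;-0.01 0.002 0 0;-0.01 0.002 0 0;-0.01 0.001 0 0")

```text
t: 19.85
tcp_pos: [0.516, -0.1289, 0.0033]
ee_rot: [0.707, 0.707, 0.0, 0.0]
wrist_force: [-0.0, 0.2, 0.3]
width: 0.235
grip_force: 0.4
```

Run:
```python
from h import *
d=snap("side","pics/s4.png")
cv2.imwrite("pics/s4c.png",cv2.resize(d["image"][100:280,200:400,::-1],None,fx=3,fy=3,interpolation=cv2.INTER_CUBIC))
```

```text
(no output)
```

View pics/s4c.png

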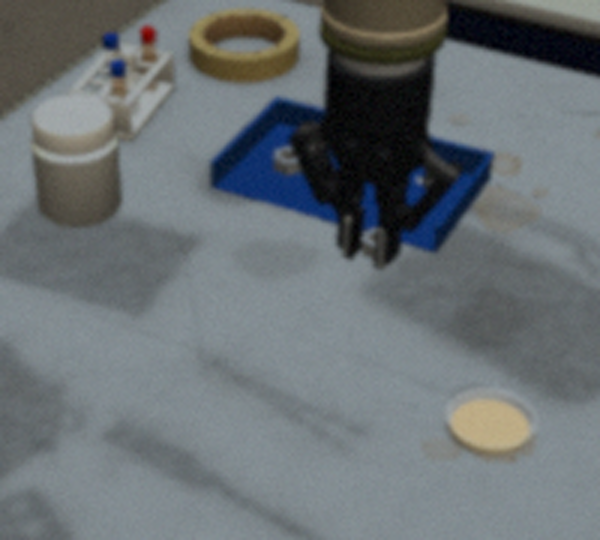

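Nut 2 is between the fingertips at crop pixel (372,238), at the pan's front edge.

Emit:
play_rows(series="-0.01 0 -0.0005 0;-0.01 0.001 -0.0005 0;-0.01 0.001 0 0;-0.01 0 0 0;-0.01 0 0 0;-0.006 0 0 0;-0.003 0 0 0;0 0 0 0;0.02 0 0 0;0.02 0 0 0;0.02 0 -0.04 0;0.05 0 -0.04 0;0.05 0 -0.04 0;0.05 0 0 0;0.05 0 0 0;0.05 0 0 0;0 0 0 0;0 0 0 0")

```text
t: 22.15
tcp_pos: [0.5172, 0.1212, 0.1222]
ee_rot: [0.707, 0.708, -0.0, -0.0]
wrist_force: [0.6, -0.1, 0.5]
width: 0.23
grip_force: 0.0
```

Run:
```python
from h import *
d=snap("top","pics/t3.png");print(arm.read_state()["tcp_pos"])
cv2.imwrite("pics/t3c.png",cv2.resize(d["image"][100:350,220:460,::-1],None,fx=2.4,fy=2.4,interpolation=cv2.INTER_CUBIC))
```

```text
[0.51745444 0.12044327 0.1221921 ]
```

View pics/t3c.png

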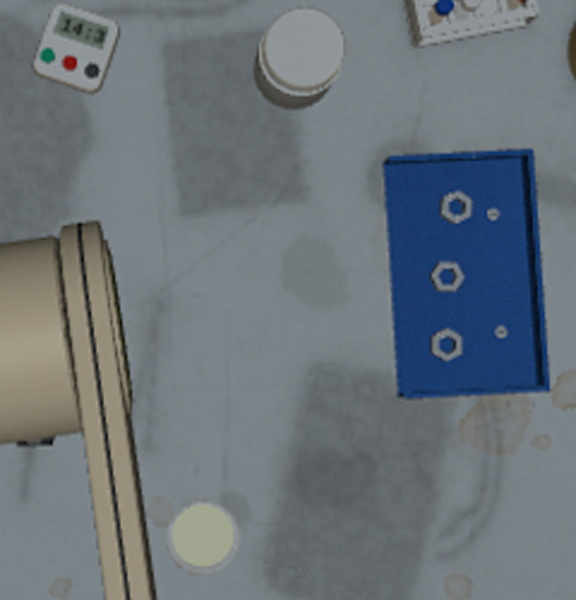

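All three nuts are wholly inside the pan, at crop pixels (456,207), (448,277) and (447,345). The petri dish, jar and timer have not moved.

```bash
python3 -c "from rig import arm;print(arm.job_done())"
```

```text
the job is handed in; nothing more can be done
None
```

All three nuts were swept into the blue catch pan without being picked up, the arm stayed clear of the eraser, petri dish, timer and jar, and the job was handed in at about 22 s.

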